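# Make sure the logger in its hasped case is switched on

### The job

The climate logger in the grey case has to run tonight, but nobody knows whether its switch is on, and nothing in the dark case is lit. Swing the hasp fully aside, open the lid until it stands up by itself, gently feel with the fingertips which way the black toggle leans, and flip it over to the green disc only if it is off (if it already leans to the green disc, just touch it and leave it on). Then shut the lid, swing the hasp back fully over its catch, and do not disturb the bowl, tape and pot that stand round the case.

Things in the scene. Friction and masses are not known exactly. Their poses are not given: they have to be found in the camera images.
- case: grey case fixed to the table, 140 (its x) x 220 (its y) x 80 mm high without its lid, walls 6 mm, hollow and black inside (inner floor 10 mm above the table). Origin: centre of its underside. Its x points to the hinge side (away from the robot), y to the left, z up. On the inner floor lie a green disc (on) 82 mm left (+y) and a red disc (off) 82 mm right (-y) of the toggle.
- toggle_pivot (a point): fixed point on the swing axis of the black toggle in the case, 18 mm above the table; axes as the case's. The toggle leans 0.48 rad to +y (on, green disc) or to -y (off, red disc); which one is not given and must be felt. At each end it rests on a stop, held over centre by its heavy head: about 3.5 N at the head moves it off, then the force falls and past upright it snaps over by itself.
- toggle_head_if_on (a point): fixed point in the case: where the centre of the toggle's head is while the toggle is on (40 mm above and 21 mm left, +y, of its pivot). The head is a black bar along the case's x, 22 mm in diameter, 40 mm long, top 70 mm above the table. It is sprung: against its stop it gives about 1 mm per 3 N. Never put more than 20 N on it.
- toggle_head_if_off (a point): fixed point in the case: where the centre of the toggle's head is while the toggle is off (40 mm above and 21 mm right, -y, of its pivot)
- hasp (a joint): angle of the swing hasp, rad: 0 = straight over the lid and its catch (along the case's +x); it turns clockwise from above to its stop at 1.65, where it points to the right (-y) of the case. It is clear of the lid from 1.35. It turns about an upright pin and stays where it is left (friction 0.06 N m). Over the lid it holds it shut with 5 mm play.
- hasp_pivot (a point): axis of the hasp's upright pin at the underside of the flat steel arm (94 mm above the table), on a lug at the case's front right corner. The arm is 24 mm wide and 5 mm thick and reaches 95 mm from the pin.
- hasp_knob (a point): centre (half-way up) of the red upright round knob near the end of the hasp arm: 18 mm in diameter, 40 mm high, standing on the arm from 99 to 139 mm above the table, 88 mm from the pin's axis. It can be pinched from above and led round in an arc.
- lid (a joint): angle of the lid, rad: 0 = shut, 1.57 = upright, end stop 1.7. Its stiff hinge (about 0.32 N m) holds it wherever it is left, so it must be pressed down the last few millimetres to be shut.
- lid_hinge (a point): a point of the lid's hinge axis: the middle of the case's far upper rim, 80 mm above the table and 70 mm to +x of the case's centre. The axis runs along the case's y. Lid plate 144 x 224 x 8 mm.
- lid_tongue (a point): centre of the orange tongue that juts 46 mm out of the lid's front edge in the lid's plane, 28 mm wide (along y), 12 mm thick, 170 mm from the hinge axis, 40 mm left of the case's middle. Shut: level, 84 mm above the table, free below. Lid upright: points up, 251 mm above the table. Pinched by its two side faces it turns between the fingers as the lid swings. The point turns with the lid.
- bowl_7_mid (a point): centre of a small white bowl, 80 mm in diameter, 41 mm high: bystander, not to be moved
- tape_1_mid (a point): centre of a roll of beige tape lying flat, 98 mm in diameter, 25 mm high: bystander, not to be moved
- pot_1_mid (a point): centre of a small round lidded pot, 81 mm in diameter, 34 mm high: bystander, not to be moved

How it is judged:
On the way, in this order (a step that is already met when the one before it is completed fails the run):
1. the hasp is swung clear of the lid (at least 1.35 rad) (value of joint hasp above 1.35 rad), for 0.1 s.
2. the lid stands open (at least 1.25 rad), not touched by the robot (value of joint lid above 1.25 rad and contact force between each of the arm, the fingers and lid below 0.2 N), for 0.2 s.
3. the toggle has been felt: the fingers touch its lever with at least 0.5 N (contact force between the fingers and toggle above 0.5 N), for 0.02 s.
4. the lid is shut again (within 0.05 rad) with the toggle on (value of joint lid below 0.05 rad and y of toggle_head_c0 in the frame of case above 0.012 m), for 0.2 s.
At the end, for the whole second after the job is handed in: the toggle leans to the green disc (its head at least 12 mm to that side of its pivot), the lid is shut (within 0.05 rad), the hasp lies over its catch (within 0.15 rad of straight over the lid) and both are at rest; bowl, tape and pot are where they stood (within 40 mm) (all of step 4 and value of joint hasp below 0.15 rad and velocity of joint each of hasp, lid below 0.05 rad/s); the robot touches nothing.
It fails at once if the toggle is pressed with more than 20 N (contact force between anything else and toggle above 20 N).
It fails at once if a toggle that was on is switched off (y of toggle_head_c0 in the frame of case below -0.012 m and distance of toggle_head_c0 from where it was at the start of the episode above 0.03 m).
It fails at once if the small white bowl is moved by more than 40 mm (distance of bowl_7_mid from where it was at the start of the episode above 0.04 m).
It fails at once if the roll of tape is moved by more than 40 mm (distance of tape_1_mid from where it was at the start of the episode above 0.04 m).
It fails at once if the small round lidded pot is moved by more than 40 mm (distance of pot_1_mid from where it was at the start of the episode above 0.04 m).
It also fails if it takes over 72 s, if anything falls off the work surface, if the arm or the gripper's body presses on something with over 40 N, if the wrist force passes 120 N, or if a joint passes its speed limit or range.

### The arm

A 6-joint arm with a two-finger parallel gripper is mounted at the origin on a cart in front of the work surface, level with it; the furniture and walls round the work are solid. World frame = base frame: x ahead of the robot, y to its left, z up, the work surface at z = 0. Lengths are in m, angles in rad, forces in N, time in s.
With the tool pointing down it reaches from about 0.35 to 0.775 m from the base axis. Payload 7.3 kg.
Tool frame: the origin (TCP) lies midway between the tips of the shut fingers; the grasp point (between the pads) lies 19 mm behind it; z points along the fingers, y is the direction in which the jaws open and shut (so a half turn about z gives the same grasp; the last joint's range is limited). The gripper opens to 92 mm and grips with 3 to 60 N. Pads are 19 mm wide; open, the fingers measure 130 mm over their backs; the gripper's body (75 mm by 190 mm) begins 47 mm behind the grasp point.
Start: joints at [0.997, 0.342, 1.524, -0, 1.275, -0.146], TCP at [0.218, 0.478, 0.227] pointing down, gripper open.
Joint ranges: [-2.53, 2.53], [-0.77, 2.02], [0.04, 2.7], [-1, 4.14], [0.28, 2.66], [-3.11, 3.11]. Speed limits (rad/s): [2.57, 2.57, 3.14, 3.14, 3.14, 3.14].

### API

Orientations are given as [roll, pitch, yaw] about the fixed x, y, z axes, in that order (R = Rz(yaw) Ry(pitch) Rx(roll)).
In Python, from cell import robot, imaging gives the robot as it stands. The module is installed in compiled form; this text tells all that it offers.
- The arm moves only by the tool send_rows, never from a script. Its argument "plan" is a list of rows, each a list of 3 entries, a list of its own where there are three numbers: the shift along the world's x, y, z in m, then the turn, a rotation vector about the world's x, y, z in rad, then the closure in counts, from 0 (fully open) to 255 (shut). A call has 1 to 20 rows; each row shifts and turns the commanded pose from where the row before left it; what a row does not reach is not made up. A row lasts 1/10 s, in which the tool goes at most 50 mm and 8.59 degrees, less where a joint would pass 70% of its speed; a pose out of reach is approached as far as the arm can. A call is refused whole if a number of a shift passes 0.05 or a number of a turn 0.15, either way. A call with a gripper value outside its range is refused whole. The fingers move at their own pace and stop on an object; "newtons" is the grip in N (left out, the last holds). Time passes only in rows, so rows that do not move let the fingers close. It gives the time, the measured TCP pose, the force and the opening at its end, in the units of the state.
- robot.observe(): the state, without advancing time (a new reading comes with each control period).
- imaging.read_camera(name): name is "scene" or "top" or "wrist"; returns a dict with "pixels" (420x560x3 uint8, red, green, blue), "fx", "fy", "cx", "cy" (pixels), "dist_coeffs" ([k1, k2, p1, p2, k3] as OpenCV has them; the pictures are not rectified), "world_from_camera" (4x4, takes a point from camera to world coordinates). Camera axes: x right, y down, z forward; pixel columns grow to the right and rows downward; lengths in m; the calibration is good to about 2 mm. A picture is of the moment at which its call begins. There is no depth.
- robot.hand_in(): hands the job in, once; it reports no verdict.
The state is a dict: "time": time; "qpos": joint angles; "qvel": joint speeds; "joint_efforts": joint torques, N m; "tool_pos": TCP position; "tool_rot": TCP orientation; "contact_force": force on the tool from outside, world axes, zero at the start; "torque": the same for the moment, N m; "opening": finger opening in m.
Only numpy, scipy, OpenCV 4.12 (cv2) and the standard library are available. Lean on these libraries where they do the work, as an engineer would, in place of code of your own. Each camera call takes 0.05 s, during which the arm holds its last target.

## Working session

There is one attempt and no reset: what is moved stays moved. The work goes in short steps, Python scripts to look and compute and a tool call to move; the robot and the scene stay as the last step left them, time stands still between calls to the robot, and variables do not carry over. Pictures are saved under pics/ and viewed, and the job is handed in when it is done.

Besides the shell and the picture viewer there is one more tool, called after "Emit:" by a JSON object that holds its "method" and its "body". send_rows: Moves the arm, as the interface text tells. Its arguments: {"type":"object","properties":{"plan":{"type":"array"},"newtons":{"type":"number"}},"required":["plan"]}

```bash
mkdir -p pics; ls
cat > h.py <<'E'
import numpy as np, cv2
from cell import robot, imaging
def cam(name,fn=None):
    d=imaging.read_camera(name)
    if fn: cv2.imwrite('pics/'+fn,d['pixels'][:,:,::-1])
    return d
def K(d): return np.array([[d['fx'],0,d['cx']],[0,d['fy'],d['cy']],[0,0,1.]])
def ray(d,uv):
    p=cv2.undistortPoints(np.array([[uv]],float),K(d),np.array(d['dist_coeffs'],float))[0,0]
    T=np.array(d['world_from_camera']); v=T[:3,:3]@np.array([p[0],p[1],1]); return T[:3,3],v/np.linalg.norm(v)
def onz(d,uv,z):
    o,v=ray(d,uv); return o+v*(z-o[2])/v[2]
def proj(d,P):
    T=np.linalg.inv(np.array(d['world_from_camera'])); 
    r,_=cv2.Rodrigues(T[:3,:3]); return cv2.projectPoints(np.array(P,float).reshape(-1,1,3),r,T[:3,3],K(d),np.array(d['dist_coeffs'],float))[0][:,0]
def st():
    s=robot.observe(); print({k:np.round(v,4).tolist() for k,v in s.items()}); return s
E
python3 - <<'E'
from h import *
import pickle
D={n:cam(n,n+'0.png') for n in ('scene','top','wrist')}
pickle.dump(D,open('d0.pkl','wb'))
for n in D: print(n,np.round(D[n]['world_from_camera'],3).tolist(),D[n]['fx'])
st()
E
```

```text
pics
scene [[0.564, -0.555, 0.611, -0.035], [-0.825, -0.39, 0.408, -0.444], [0.011, -0.735, -0.679, 0.764], [0.0, 0.0, 0.0, 1.0]] 410.78447578675286
top [[-0.017, -0.994, 0.107, 0.481], [-1.0, 0.018, 0.014, -0.073], [-0.016, -0.106, -0.994, 1.13], [0.0, 0.0, 0.0, 1.0]] 386.28966470241005
wrist [[0.414, 0.868, 0.274, 0.142], [0.91, -0.394, -0.126, 0.512], [-0.001, 0.302, -0.953, 0.385], [0.0, 0.0, 0.0, 1.0]] 345.72728224363306
{'time': 0.15, 'qpos': [0.997, 0.3426, 1.5248, -0.0, 1.2754, -0.146], 'qvel': [0.0001, -0.0017, -0.0026, 0.0003, -0.0006, 0.001], 'joint_efforts': [0.0014, -43.1471, -24.4353, 0.0717, 0.0538, -0.0001], 'tool_pos': [0.2176, 0.4774, 0.2262], 'tool_rot': [-3.1404, -0.0001, 2.7138], 'contact_force': [-0.2328, -0.3616, -0.1747], 'torque': [-0.0006, -0.0206, -0.0664], 'opening': 0.0914}
```

View pics/scene0.png

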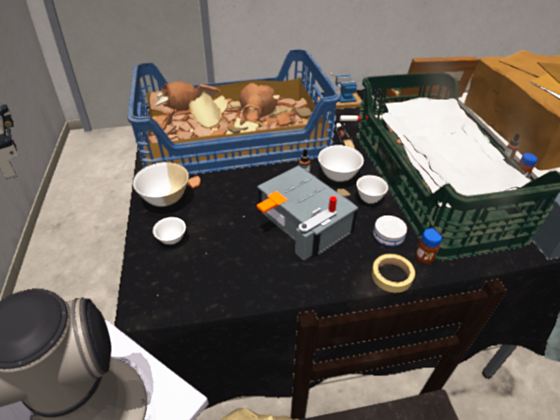

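View pics/top0.png

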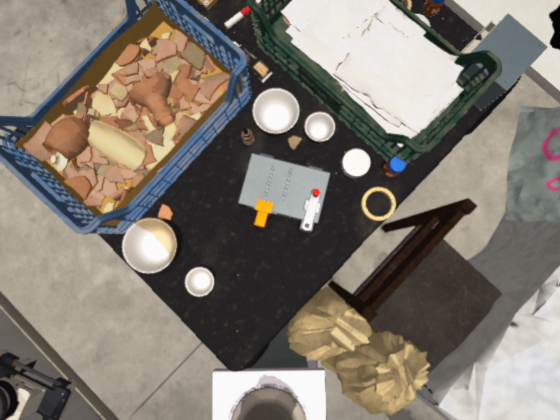

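The top view shows the case at about (285,187), the orange tongue at (263,213), the red knob at (316,194), the tape at (379,204) and the pot at (356,163). There are two small bowls, at (319,126) and (199,282).

Run:
```python
from h import *
import pickle
D=pickle.load(open('d0.pkl','rb'))
for n,(x0,y0,x1,y1) in dict(top=(220,90,420,240),scene=(240,140,440,290)).items():
    c=D[n]['pixels'][y0:y1,x0:x1,::-1]; cv2.imwrite(f'pics/{n}0z.png',cv2.resize(c,None,fx=4,fy=4,interpolation=cv2.INTER_CUBIC))
    h=cv2.cvtColor(D[n]['pixels'],cv2.COLOR_RGB2HSV)
    roi=np.zeros(h.shape[:2],np.uint8); roi[y0:y1,x0:x1]=1
    for nm,lo,hi in (('orange',(10,180,150),(22,255,255)),('red',(0,180,100),(6,255,255))):
        m=cv2.inRange(h,lo,hi)*roi
        k,l,s,ce=cv2.connectedComponentsWithStats(m)
        for i in range(1,k):
            if s[i,4]>8: print(n,nm,s[i],ce[i].round(1))
d=D['top']
m=cv2.inRange(cv2.cvtColor(d['pixels'],cv2.COLOR_RGB2HSV),(75,10,70),(115,90,200));r=np.zeros_like(m);r[140:240,225:345]=1;m*=r
cs,_=cv2.findContours(m,cv2.RETR_EXTERNAL,cv2.CHAIN_APPROX_NONE);c=max(cs,key=cv2.contourArea)
w=np.array([onz(d,p[0],.088)[:2] for p in c]).astype(np.float32)
print(cv2.minAreaRect(w),cv2.minAreaRect(c)); print(cv2.boxPoints(cv2.minAreaRect(w)))
```

```text
top orange [254 200  19  27 331] [262.1 212.4]
top red [313 190   6   6  28] [315.5 192.4]
scene orange [257 192  30  21 298] [271.  201.6]
scene red [329 197   7  15  77] [332.2 203.3]
((0.6868049502372742, -0.006205476820468903), (0.14347857236862183, 0.06627356261014938), 43.55810546875) ((265.75, 177.75), (51.61879348754883, 24.041629791259766), 45.0)
[[ 0.611983   -0.03162687]
 [ 0.6576515  -0.07965372]
 [ 0.7616269   0.01921591]
 [ 0.7159584   0.06724276]]
```

```bash
sleep 3
```

```text
(no output)
```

View pics/top0z.png

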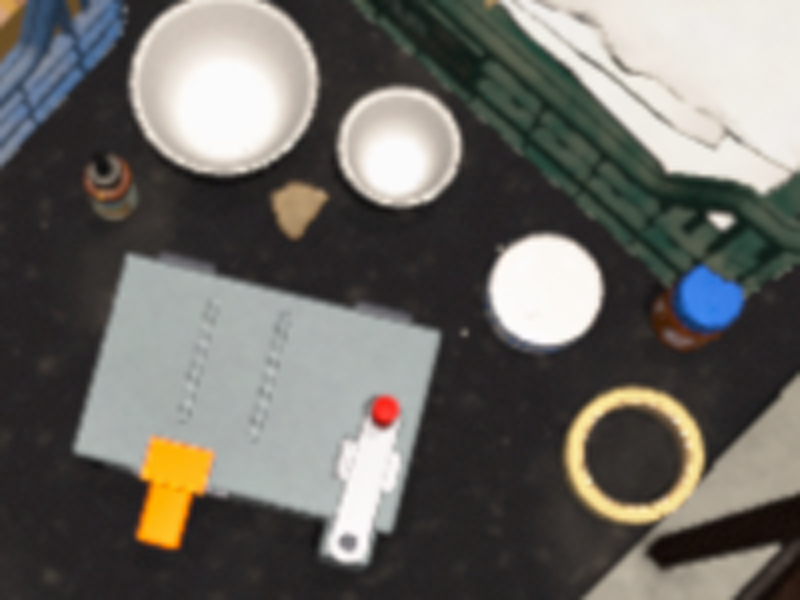

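View pics/scene0z.png

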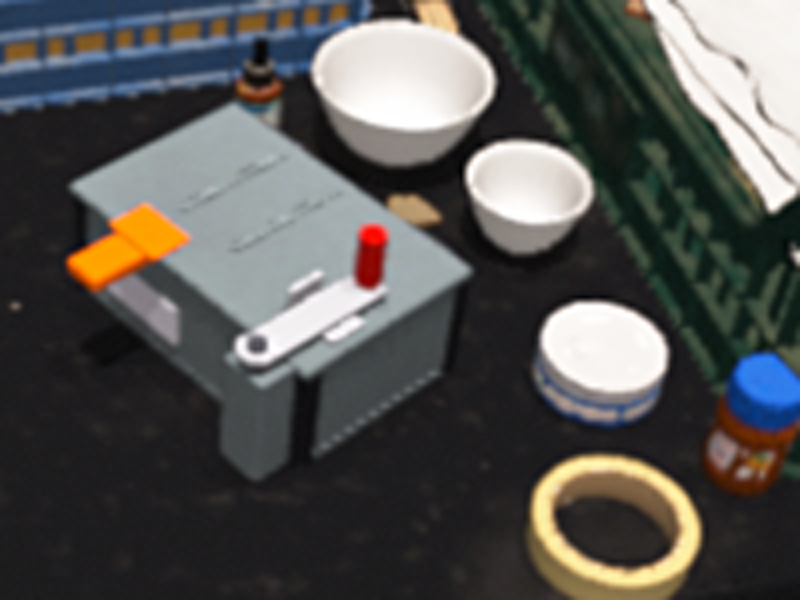

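The zoomed top view shows the lid's corners at zoom pixels (128,255), (440,330), (390,532) and (75,452). The pin is at (348,541) and the knob top at (384,410). I'll turn these into world points.

Run:
```python
from h import *
import pickle
D=pickle.load(open('d0.pkl','rb'));d=D['top'];s=D['scene']
f=lambda u,v:(220+u/4-.375,90+v/4-.375)
g=lambda u,v:(240+u/4-.375,140+v/4-.375)
C=np.array([onz(d,f(*p),.088) for p in ((128,255),(440,330),(390,532),(75,452))])
S=np.array([onz(s,g(*p),.088) for p in ((237,106),(471,270),(72,186))])
print('top',C.round(4).tolist(),'\nscene',S.round(4).tolist())
print([np.linalg.norm(C[i]-C[(i+1)%4]).round(4) for i in range(4)],C.mean(0))
ex=(C[0]+C[1]-C[2]-C[3]);yaw=np.arctan2(ex[1],ex[0]);ey=C[0]+C[3]-C[1]-C[2];print('yaw',yaw,np.arctan2(ey[1],ey[0])-np.pi/2)
print('S',np.linalg.norm(S[0]-S[1]),np.linalg.norm(S[0]-S[2]),(S[1]+S[2])/2)
print('pin',onz(d,f(348,541),.099),onz(s,g(257,344),.099))
print('knob top',onz(d,f(384,408),.139),onz(s,g(372,233),.139))
print('tape',onz(d,f(635,455),.025),'pot',onz(d,f(545,291),.034),'bowl',onz(d,f(400,145),.041),'bowl2',onz(d,(199,282),.041))
print('bigbowl',onz(d,f(224,85),.06))
```

```text
top [[0.7554, 0.0316, 0.088], [0.6985, -0.1819, 0.088], [0.5605, -0.1442, 0.088], [0.6189, 0.0688, 0.088]] 
scene [[0.7528, 0.0287, 0.088], [0.6937, -0.1807, 0.088], [0.6174, 0.0694, 0.088]]
[np.float64(0.221), np.float64(0.1431), np.float64(0.2209), np.float64(0.1415)] [ 0.65832065 -0.0564536   0.088     ]
yaw -0.26624451611227024 -0.26415419938606255
S 0.2176618366825061 0.14135483845811675 [ 0.6555505 -0.0556824  0.088    ]
pin [ 0.5541019  -0.11530441  0.099     ] [ 0.55302291 -0.11221203  0.099     ]
knob top [ 0.6371963  -0.13891559  0.139     ] [ 0.63425673 -0.1382886   0.139     ]
tape [ 0.61757959 -0.32574867  0.025     ] pot [ 0.73685234 -0.26402583  0.034     ] bowl [ 0.84527372 -0.16183077  0.041     ] bowl2 [0.4036927  0.18617254 0.041     ]
bigbowl [ 0.88600451 -0.0354132   0.06      ]
```

The case centre comes out near (0.657, -0.056) with yaw -0.265 rad, and the top and scene views agree within 3 mm. Pin to knob measures 86 mm against the given 88 mm. First I move over the knob and turn the jaws to lie along the case's y.

Emit:
{"method": "send_rows", "body": {"plan": [[[0.021,-0.031,0],[0,0,0.08],0],[[0.021,-0.031,0],[0,0,0.083],0],[[0.021,-0.031,0],[0,0,0],0],[[0.021,-0.031,0],[0,0,0],0],[[0.021,-0.031,0],[0,0,0],0],[[0.021,-0.031,0],[0,0,0],0],[[0.021,-0.031,0],[0,0,0],0],[[0.021,-0.031,0],[0,0,0],0],[[0.021,-0.031,0],[0,0,0],0],[[0.021,-0.031,0],[0,0,0],0],[[0.021,-0.031,0],[0,0,0],0],[[0.021,-0.031,0],[0,0,0],0],[[0.021,-0.031,0],[0,0,0],0],[[0.021,-0.031,0],[0,0,0],0],[[0.021,-0.031,0],[0,0,0],0],[[0.021,-0.031,0],[0,0,0],0],[[0.021,-0.031,0],[0,0,0],0],[[0.021,-0.031,0],[0,0,0],0],[[0.02,-0.03,0],[0,0,0],0],[[0.02,-0.028,0],[0,0,0],0]], "newtons": 12}}

```text
time: 2.15
tool_pos: [0.6363, -0.1398, 0.2262]
tool_rot: [3.141, -0.001, 2.876]
contact_force: [0.8, 1.2, -0.5]
opening: 0.0918
```

Run:
```python
from h import *
s=st()
d=cam('wrist','w1.png'); print(np.round(d['world_from_camera'],3).tolist())
P=[[0.6357,-0.1386,.139],[0.6357,-0.1386,.099],[.5536,-.114,.099],[.571,.009,.09]]
print(proj(d,P).round(0).tolist())
```

```text
{'time': 2.15, 'qpos': [-0.3338, 0.5824, 1.1346, 0.0001, 1.4253, -1.6394], 'qvel': [-0.3135, 0.4982, -0.8669, 0.0033, 0.3637, -0.3136], 'joint_efforts': [0.5436, -58.8577, -22.9131, -0.1644, -0.3299, 0.3682], 'tool_pos': [0.6363, -0.1398, 0.2262], 'tool_rot': [3.1414, -0.0008, 2.8764], 'contact_force': [0.7808, 1.1662, -0.5341], 'torque': [0.0222, -0.0304, 0.0019], 'opening': 0.0918}
[[0.261, 0.92, 0.291, 0.557], [0.965, -0.249, -0.079, -0.118], [0.0, 0.301, -0.953, 0.385], [0.0, 0.0, 0.0, 1.0]]
[[281.0, 214.0], [281.0, 199.0], [284.0, 94.0], [440.0, 72.0]]
```

```bash
sleep 2
```

```text
(no output)
```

View pics/w1.png

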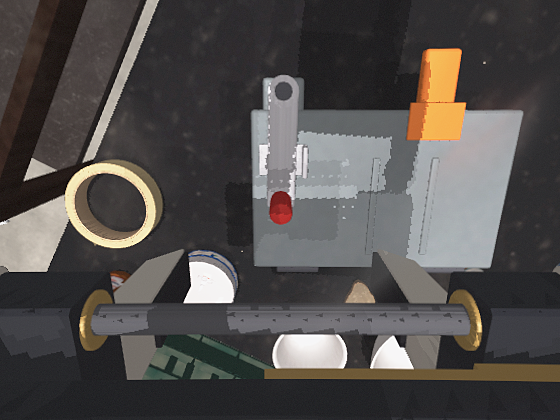

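The wrist view shows the pin at about (285,91) and the knob top at (281,213), against predictions of (284,94) and (281,214). I go down and pinch the knob.

Emit:
{"method": "send_rows", "body": {"plan": [[[0,0,-0.04],[0,0,0],0],[[0,0,-0.04],[0,0,0],80],[[0,0.001,-0.037],[0,0,0],140],[[0,0,0],[0,0,0],255],[[0,0,0],[0,0,0],255],[[0,0,0],[0,0,0],255],[[0,0,0],[0,0,0],255],[[0,0,0],[0,0,0],255]], "newtons": 12}}

```text
time: 3.0
tool_pos: [0.6366, -0.1375, 0.1116]
tool_rot: [-3.141, 0.003, 2.877]
contact_force: [-0.5, 0.0, 0.5]
opening: 0.0402
```

```bash
cat > arc.py <<'E'
import numpy as np
yaw=-0.265;ex=np.array([np.cos(yaw),np.sin(yaw)]);ey=np.array([-ex[1],ex[0]])
C0=np.array([0.657,-0.056])
def c2w(x,y): return C0+x*ex+y*ey
def w2c(p): p=np.array(p)[:2]-C0; return p@ex,p@ey
E
python3 - <<'E'
from arc import *
p=np.array([.6363,-.1388]); pin=np.array([.5533,-.1138]); 
r=p-pin; print(np.linalg.norm(r),np.arctan2(r[1],r[0])); R=np.linalg.norm(r)
pin=p-0.088*np.array([np.cos(-.27),np.sin(-.27)])
N=16
pr=p
for a in np.linspace(0,1.62,N+1)[1:]:
    q=pin+.088*np.array([np.cos(-.27-a),np.sin(-.27-a)]); print(np.round(q-pr,4).tolist()); pr=q
E
```

```text
0.08668333173107731 -0.2925617664038478
[-0.0028, -0.0085]
[-0.0036, -0.0081]
[-0.0044, -0.0077]
[-0.0052, -0.0072]
[-0.0059, -0.0067]
[-0.0066, -0.006]
[-0.0071, -0.0053]
[-0.0076, -0.0046]
[-0.0081, -0.0038]
[-0.0084, -0.003]
[-0.0087, -0.0021]
[-0.0088, -0.0012]
[-0.0089, -0.0003]
[-0.0089, 0.0006]
[-0.0088, 0.0015]
[-0.0086, 0.0024]
```

Emit:
{"method": "send_rows", "body": {"plan": [[[0,-0.001,0],[0,0,0],255],[[0,0,0],[0,0,0],255],[[0,0,0],[0,0,0],255],[[0,0,0],[0,0,0],255],[[0,0,0],[0,0,0],255]]}}

```text
time: 3.5
tool_pos: [0.6359, -0.1384, 0.1099]
tool_rot: [-3.142, 0.0, 2.877]
contact_force: [-0.0, -0.5, 2.1]
opening: 0.0179
```

The jaws stopped at 17.9 mm, so the 18 mm knob is held. Next I lead it round the arc.

Emit:
{"method": "send_rows", "body": {"plan": [[[-0.0028,-0.0085,0],[0,0,0],255],[[-0.0036,-0.0081,0],[0,0,0],255],[[-0.0044,-0.0077,0],[0,0,0],255],[[-0.0052,-0.0072,0],[0,0,0],255],[[-0.0059,-0.0067,0],[0,0,0],255],[[-0.0066,-0.006,0],[0,0,0],255],[[-0.0071,-0.0053,0],[0,0,0],255],[[-0.0076,-0.0046,0],[0,0,0],255],[[-0.0081,-0.0038,0],[0,0,0],255],[[-0.0084,-0.003,0],[0,0,0],255],[[-0.0087,-0.0021,0],[0,0,0],255],[[-0.0088,-0.0012,0],[0,0,0],255],[[-0.0089,-0.0003,0],[0,0,0],255],[[-0.0089,0.0006,0],[0,0,0],255],[[-0.0088,0.0015,0],[0,0,0],255],[[-0.0086,0.0024,0],[0,0,0],255],[[0,0,0],[0,0,0],255],[[0,0,0],[0,0,0],255]]}}

```text
time: 5.3
tool_pos: [0.5235, -0.1977, 0.1099]
tool_rot: [3.141, 0.001, 2.877]
contact_force: [4.5, 3.4, -1.5]
opening: 0.0178
```

Run:
```python
from h import *
s=st()
d=cam('scene','s2.png');cv2.imwrite('pics/s2z.png',cv2.resize(d['pixels'][140:290,240:440,::-1],None,fx=3,fy=3))
```

```text
{'time': 5.3, 'qpos': [-0.4985, 0.5203, 1.5876, 0.0011, 1.0326, -1.8057], 'qvel': [0.0005, 0.0016, -0.0036, -0.0007, 0.0068, -0.0006], 'joint_efforts': [-2.9208, -49.5222, -19.9268, -1.4913, 0.9417, 0.007], 'tool_pos': [0.5235, -0.1977, 0.1099], 'tool_rot': [3.1409, 0.0013, 2.8774], 'contact_force': [4.5356, 3.355, -1.5427], 'torque': [0.5804, -0.8637, -0.0238], 'opening': 0.0178}
```

```bash
sleep 2
```

```text
(no output)
```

View pics/s2z.png

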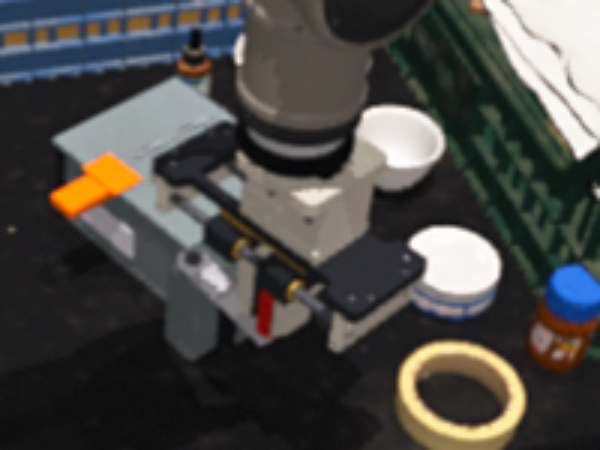

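The scene view shows the hasp at its stop, pointing right, with the knob in the jaws. The 5 N side force suggests it reached the stop. I release it and go over to the tongue.

Emit:
{"method": "send_rows", "body": {"plan": [[[0,0,0],[0,0,0],150],[[0,0,0],[0,0,0],100],[[0,0,0],[0,0,0],80],[[0,0,0.03],[0,0,0],80],[[0,0,0.04],[0,0,0],80],[[0.0073,0.0346,0],[0,0,0],80],[[0.0073,0.0346,0],[0,0,0],80],[[0.0073,0.0346,0],[0,0,0],80],[[0.0073,0.0346,0],[0,0,0],80],[[0.0073,0.0346,0],[0,0,0],80],[[0.0073,0.0346,0],[0,0,0],80],[[0,0,0],[0,0,0],80],[[0,0,0],[0,0,0],80]]}}

```text
time: 6.65
tool_pos: [0.5669, 0.0096, 0.1796]
tool_rot: [-3.141, -0.0, 2.879]
contact_force: [0.0, 0.3, -1.0]
opening: 0.0633
```

Run:
```python
from h import *
from arc import *
s=st(); print(c2w(-.104,.04),w2c(s['tool_pos']))
d=cam('wrist','w3.png')
h=cv2.cvtColor(d['pixels'],cv2.COLOR_RGB2HSV);m=cv2.inRange(h,(8,150,80),(24,255,255))
k,l,s_,ce=cv2.connectedComponentsWithStats(m)
for i in range(1,k):
    if s_[i,4]>60: print(s_[i],ce[i])
d2=cam('top','t3.png')
```

```text
{'time': 6.65, 'qpos': [-0.1179, 0.4586, 1.4777, -0.0007, 1.2058, -1.4255], 'qvel': [-0.0339, -0.0038, 0.0039, -0.0027, -0.0012, -0.0019], 'joint_efforts': [1.3854, -48.2576, -23.6984, 0.1199, 0.0936, 0.0708], 'tool_pos': [0.5669, 0.0096, 0.1796], 'tool_rot': [-3.1409, -0.0004, 2.8787], 'contact_force': [0.0466, 0.3366, -0.9568], 'torque': [0.091, 0.01, -0.0179], 'opening': 0.0633}
[0.56710675 0.00984226] (np.float64(-0.10411991389064665), np.float64(0.03969955268323355))
[ 254  193   57   88 3580] [281.78240223 243.71703911]
```

```bash
sleep 2
```

```text
(no output)
```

View pics/w3.png

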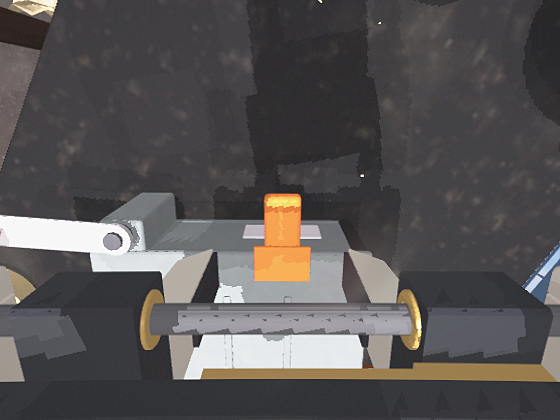

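View pics/t3.png

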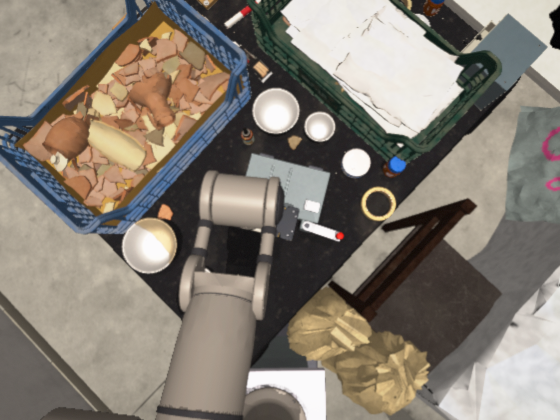

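The top view shows the hasp aside, pointing right. The wrist view shows the tongue centred between the jaws, columns 264–300 around 282. I go down and pinch its side faces.

Emit:
{"method": "send_rows", "body": {"plan": [[[0,0,-0.04],[0,0,0],80],[[0,0,-0.04],[0,0,0],80],[[0,0,-0.034],[0,0,0],100],[[0,0,0],[0,0,0],255],[[0,0,0],[0,0,0],255],[[0,0,0],[0,0,0],255],[[0,0,0],[0,0,0],255],[[0,0,0],[0,0,0],255],[[0,0,0],[0,0,0],255]], "newtons": 15}}

```text
time: 7.65
tool_pos: [0.569, 0.0104, 0.0679]
tool_rot: [3.139, 0.005, 2.876]
contact_force: [2.8, 6.0, 1.1]
opening: 0.028
```

Run:
```python
from arc import *
R=.174;N=20;a1=1.48
pr=None
for i,a in enumerate(np.linspace(0,a1,N+1)):
    w=c2w(.07-R*np.cos(a),.04); q=np.array([*w,.084+ (R*np.sin(a)) ])
    # hinge z .080, plate mid .084: offset 4mm above axis
    x=.07-R*np.cos(a)+.004*np.sin(a); z=.080+.004*np.cos(a)+R*np.sin(a)
    q=np.array([*c2w(x,.04),z])
    if i: print(np.round(q-pr,4).tolist(),end=' ')
    pr=q
print(pr)
```

```text
[0.0007, -0.0002, 0.0129] [0.0017, -0.0005, 0.0128] [0.0026, -0.0007, 0.0126] [0.0035, -0.0009, 0.0124] [0.0043, -0.0012, 0.0121] [0.0052, -0.0014, 0.0117] [0.006, -0.0016, 0.0113] [0.0068, -0.0018, 0.0108] [0.0075, -0.002, 0.0102] [0.0082, -0.0022, 0.0096] [0.0089, -0.0024, 0.009] [0.0095, -0.0026, 0.0083] [0.0101, -0.0027, 0.0075] [0.0106, -0.0029, 0.0067] [0.0111, -0.003, 0.0059] [0.0114, -0.0031, 0.005] [0.0118, -0.0032, 0.0041] [0.012, -0.0033, 0.0032] [0.0122, -0.0033, 0.0023] [0.0124, -0.0034, 0.0013] [ 0.72365118 -0.03264116  0.25364595]
```

The opening is 28.0 mm, so the tongue is gripped. I swing the lid up along the arc.

Emit:
{"method": "send_rows", "body": {"plan": [[[0.0007,-0.0002,0.0129],[0,0,0],255],[[0.0017,-0.0005,0.0128],[0,0,0],255],[[0.0026,-0.0007,0.0126],[0,0,0],255],[[0.0035,-0.0009,0.0124],[0,0,0],255],[[0.0043,-0.0012,0.0121],[0,0,0],255],[[0.0052,-0.0014,0.0117],[0,0,0],255],[[0.006,-0.0016,0.0113],[0,0,0],255],[[0.0068,-0.0018,0.0108],[0,0,0],255],[[0.0075,-0.002,0.0102],[0,0,0],255],[[0.0082,-0.0022,0.0096],[0,0,0],255]]}}

```text
time: 8.65
tool_pos: [0.613, -0.0018, 0.1836]
tool_rot: [3.14, -0.001, 2.877]
contact_force: [-0.9, 4.9, -3.0]
opening: 0.0279
```

Run:
```python
from h import *
st()
```

```text
{'time': 8.65, 'qpos': [-0.1289, 0.5379, 1.331, 0.0021, 1.2739, -1.436], 'qvel': [-0.0186, 0.0735, -0.3965, -0.0025, 0.3188, -0.0208], 'joint_efforts': [-2.508, -54.8688, -25.3113, -1.2097, -1.2274, -0.1156], 'tool_pos': [0.613, -0.0018, 0.1836], 'tool_rot': [3.1398, -0.0014, 2.8772], 'contact_force': [-0.9447, 4.948, -2.9541], 'torque': [0.6307, 0.4619, -0.0647], 'opening': 0.0279}
```

Emit:
{"method": "send_rows", "body": {"plan": [[[0.0089,-0.0024,0.009],[0,0,0],255],[[0.0095,-0.0026,0.0083],[0,0,0],255],[[0.0101,-0.0027,0.0075],[0,0,0],255],[[0.0106,-0.0029,0.0067],[0,0,0],255],[[0.0111,-0.003,0.0059],[0,0,0],255],[[0.0114,-0.0031,0.005],[0,0,0],255],[[0.0118,-0.0032,0.0041],[0,0,0],255],[[0.012,-0.0033,0.0032],[0,0,0],255],[[0.0122,-0.0033,0.0023],[0,0,0],255],[[0.0124,-0.0034,0.0013],[0,0,0],255],[[0,0,0],[0,0,0],255],[[0,0,0],[0,0,0],120],[[0,0,0],[0,0,0],100],[[0,0,0],[0,0,0],80]]}}

```text
time: 10.05
tool_pos: [0.7235, -0.0331, 0.2359]
tool_rot: [3.142, 0.0, 2.877]
contact_force: [-0.1, 0.3, 0.0]
opening: 0.0476
```

Run:
```python
from h import *
from arc import *
s=st(); print(w2c(s['tool_pos']))
d=cam('scene','s4.png')
```

```text
{'time': 10.05, 'qpos': [-0.1514, 0.737, 0.8267, -0.0, 1.5777, -1.4574], 'qvel': [0.0006, 0.0036, 0.0023, 0.0028, -0.0011, 0.0007], 'joint_efforts': [0.0361, -64.1809, -26.6878, -0.027, 0.0856, -0.0005], 'tool_pos': [0.7235, -0.0331, 0.2359], 'tool_rot': [3.1416, 0.0003, 2.8768], 'contact_force': [-0.0818, 0.3418, 0.0484], 'torque': [0.0226, -0.0623, -0.0193], 'opening': 0.0476}
(np.float64(0.05816008542879113), np.float64(0.03948695478273567))
```

```bash
sleep 2
```

```text
(no output)
```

View pics/s4.png

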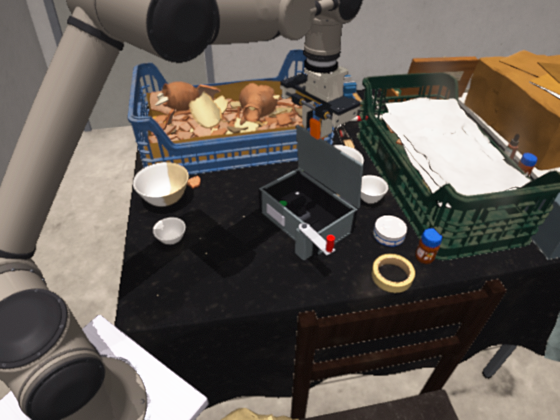

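The scene view shows the lid standing upright, the fingers free of it, and the green disc at about (283,203) in the open case. I rise, move back and look inside with the wrist camera.

Emit:
{"method": "send_rows", "body": {"plan": [[[0,0,0.03],[0,0,0],80],[[0,0,0.03],[0,0,0],120],[[-0.03,-0.003,0],[0,0,0],180],[[-0.03,-0.003,0],[0,0,0],255],[[-0.03,-0.003,0],[0,0,0],255],[[-0.03,-0.003,0],[0,0,0],255],[[0,0,0],[0,0,0],255]]}}

```text
time: 10.8
tool_pos: [0.6005, -0.0452, 0.2962]
tool_rot: [-3.141, -0.002, 2.876]
contact_force: [0.3, -1.4, -0.9]
opening: 0.0196
```

Run:
```python
from h import *
from arc import *
import pickle
s=st()
D={n:cam(n) for n in ('wrist','top','scene')}
pickle.dump(D,open('d5.pkl','wb'))
def br(a): return np.clip(255*(a/255.)**.45,0,255).astype(np.uint8)
for n in D: cv2.imwrite(f'pics/{n}5.png',br(D[n]['pixels'])[:,:,::-1])
z=br(D['scene']['pixels'][160:270,250:370,::-1]);cv2.imwrite('pics/s5z.png',cv2.resize(z,None,fx=5,fy=5,interpolation=cv2.INTER_CUBIC))
```

```text
{'time': 10.8, 'qpos': [-0.2022, 0.4513, 1.166, -0.0003, 1.5258, -1.5074], 'qvel': [0.0114, 0.0608, -0.1181, 0.0097, -0.0036, 0.0123], 'joint_efforts': [-0.2136, -51.0326, -24.7168, -0.119, 0.022, -0.1239], 'tool_pos': [0.6005, -0.0452, 0.2962], 'tool_rot': [-3.1412, -0.0015, 2.8761], 'contact_force': [0.2927, -1.3612, -0.9235], 'torque': [0.0337, 0.0103, 0.0276], 'opening': 0.0196}
```

```bash
sleep 2
```

```text
(no output)
```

View pics/wrist5.png

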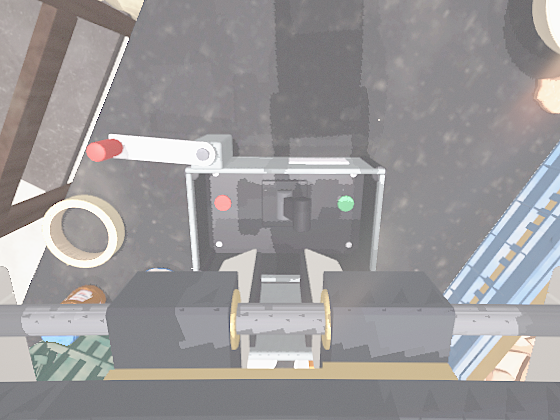

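View pics/s5z.png

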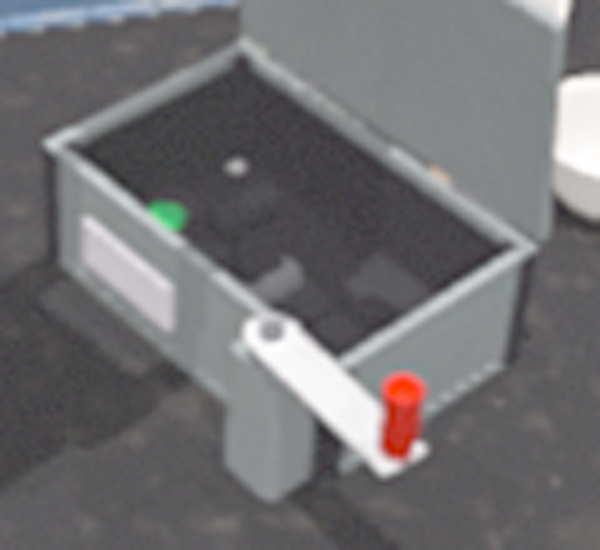

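View pics/top5.png

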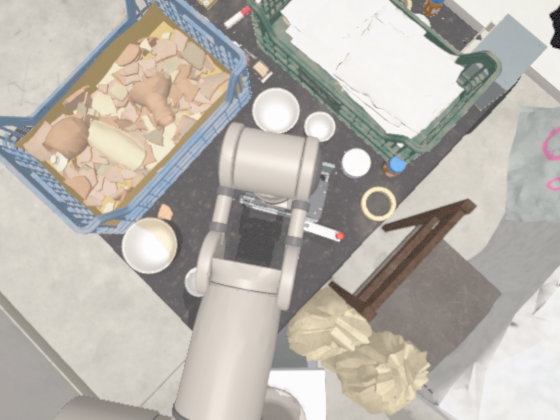

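The brightened wrist view shows the red disc at about (223,203) and the green disc at (346,203). A dark bar at about (300,212) sits right of their midpoint, possibly leaning to green. Next I compute the pivot from the discs.

Run:
```python
from h import *
from arc import *
import pickle
D=pickle.load(open('d5.pkl','rb'));d=D['wrist']
h=cv2.cvtColor(d['pixels'],cv2.COLOR_RGB2HSV)
r=np.zeros(h.shape[:2],np.uint8);r[190:220,200:365]=1
out=[]
for nm,m in (('red',cv2.inRange(h,(0,120,40),(8,255,255))|cv2.inRange(h,(172,120,40),(180,255,255))),('green',cv2.inRange(h,(45,100,30),(85,255,255)))):
    k,l,s,ce=cv2.connectedComponentsWithStats(m*r); i=1+np.argmax(s[1:,4]); w=onz(d,ce[i],.011); out.append(w); print(nm,s[i],ce[i],w,w2c(w))
mid=(out[0]+out[1])/2; e=out[1]-out[0]; print('pivot',mid,w2c(mid),'sep',np.linalg.norm(e),'yaw',np.arctan2(e[1],e[0])-np.pi/2)
for u in ((300,197),(300,229)): 
    print('head z.069',w2c(onz(d,u,.066)))
for p in ((190,171),(382,171)): print('rim',w2c(onz(d,p,.08)))
for y in (.021,-.021):
    t=np.array(w2c(mid)); q=[[*c2w(t[0]+dx,t[1]+y),.058] for dx in(-.02,0,.02)]; print(proj(d,q).round().tolist())
c=d['pixels'][150:270,180:390]; cv2.imwrite('pics/w5z.png',cv2.resize((255*(c/255.)**.35).astype(np.uint8)[:,:,::-1],None,fx=3.5,fy=3.5,interpolation=cv2.INTER_CUBIC))
```

```text
red [214 195  18  16 217] [222.46082949 202.50230415] [ 0.62791219 -0.13205435  0.011     ] (np.float64(-0.008153084852745875), np.float64(-0.08101785399565706))
green [337 195  17  17 205] [345.31707317 203.12195122] [0.67171052 0.02640181 0.011     ] (np.float64(-0.007384784056468871), np.float64(0.08337819195372861))
pivot [ 0.64981136 -0.05282627  0.011     ] (np.float64(-0.007768934454607322), np.float64(0.0011801689790357957)) sep 0.16439784125683066 yaw -0.2696734408868129
head z.069 (np.float64(-0.031244803254950083), np.float64(0.019342188743138443))
head z.069 (np.float64(0.008661036898448188), np.float64(0.02004891628353719))
rim (np.float64(-0.06466593331502861), np.float64(-0.1027401722215454))
rim (np.float64(-0.06476268173218741), np.float64(0.10782999554839258))
[[302.0, 198.0], [302.0, 214.0], [301.0, 229.0]]
[[267.0, 198.0], [267.0, 214.0], [267.0, 229.0]]
```

```bash
sleep 2
```

```text
(no output)
```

View pics/w5z.png

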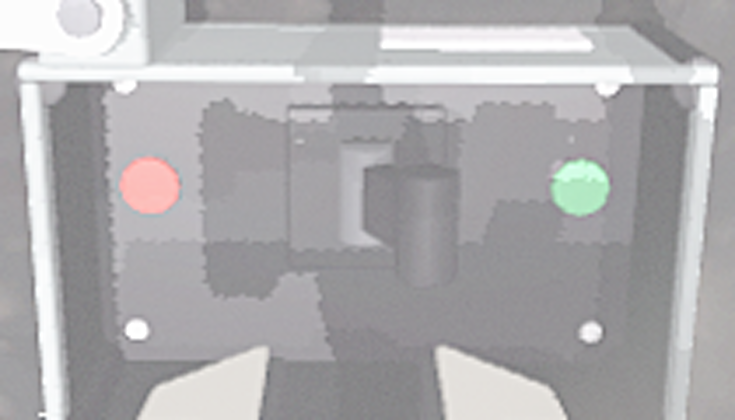

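The discs lie 164.4 mm apart (164 expected), which puts the pivot at case (-8, +1) mm. The picture suggests "on", with the head at about y +20 mm. I now feel for it: shut fingertips come down over the on-side, offset so that a head in the off position could not be touched.

Emit:
{"method": "send_rows", "body": {"plan": [[[0.027,0.009,0],[0,0,0],255],[[0.026,0.008,0],[0,0,0],255],[[0,0,-0.04],[0,0,0],255],[[0,0,-0.04],[0,0,0],255],[[0,0,-0.04],[0,0,0],255],[[0,0,-0.04],[0,0,0],255],[[0,0,-0.036],[0,0,0],255],[[0,0,0],[0,0,0],255],[[0,0,0],[0,0,0],255],[[0,0,0],[0,0,0],255]]}}

```text
time: 11.95
tool_pos: [0.6586, -0.0283, 0.1018]
tool_rot: [3.141, 0.004, 2.877]
contact_force: [-0.2, -0.0, 0.7]
opening: 0.0004
```

Run:
```python
from h import *
from arc import *
s=st(); print(w2c(s['tool_pos']))
```

```text
{'time': 11.95, 'qpos': [-0.1591, 0.6922, 1.2849, 0.0001, 1.1603, -1.4653], 'qvel': [0.0006, -0.0173, 0.0052, -0.0001, -0.006, 0.0006], 'joint_efforts': [-0.0032, -56.7869, -22.3026, -0.0238, 0.109, 0.0009], 'tool_pos': [0.6586, -0.0283, 0.1018], 'tool_rot': [3.141, 0.0042, 2.877], 'contact_force': [-0.1513, -0.0383, 0.6796], 'torque': [-0.0085, -0.0385, 0.0449], 'opening': 0.0004}
(np.float64(-0.0057371326528304276), np.float64(0.02719458830930598))
```

Emit:
{"method": "send_rows", "body": {"plan": [[[-0.001,0,-0.012],[0,0,0],255],[[0,0,-0.01],[0,0,0],255],[[0,0,0],[0,0,0],255],[[0,0,0],[0,0,0],255],[[0,0,0],[0,0,0],255]]}}

```text
time: 12.45
tool_pos: [0.6559, -0.0281, 0.0778]
tool_rot: [3.141, 0.001, 2.877]
contact_force: [0.3, 0.1, -0.4]
opening: 0.0008
```

Emit:
{"method": "send_rows", "body": {"plan": [[[0,0,-0.002],[0,0,0],255],[[0,0,-0.002],[0,0,0],255],[[0,0,-0.001],[0,0,0],255],[[0,0,0],[0,0,0],255],[[0,0,0],[0,0,0],255]]}}

```text
time: 12.95
tool_pos: [0.6557, -0.0281, 0.0725]
tool_rot: [3.141, 0.0, 2.877]
contact_force: [0.2, 0.9, 0.1]
opening: -0.0001
```

Emit:
{"method": "send_rows", "body": {"plan": [[[0,0,-0.0015],[0,0,0],255],[[0,0,0],[0,0,0],255],[[0,0,0],[0,0,0],255]]}}

```text
time: 13.25
tool_pos: [0.6557, -0.0281, 0.0709]
tool_rot: [3.141, -0.0, 2.877]
contact_force: [-0.1, 0.1, 0.8]
opening: 0.0006
```

Emit:
{"method": "send_rows", "body": {"plan": [[[0,0,-0.0015],[0,0,0],255],[[0,0,0],[0,0,0],255],[[0,0,0],[0,0,0],255]]}}

```text
time: 13.55
tool_pos: [0.6557, -0.0281, 0.0694]
tool_rot: [3.142, -0.0, 2.877]
contact_force: [0.7, -0.2, 0.5]
opening: 0.0003
```

Emit:
{"method": "send_rows", "body": {"plan": [[[0,0,-0.0015],[0,0,0],255],[[0,0,0],[0,0,0],255],[[0,0,0],[0,0,0],255]]}}

```text
time: 13.85
tool_pos: [0.656, -0.0279, 0.0686]
tool_rot: [3.141, 0.001, 2.877]
contact_force: [-0.8, 1.6, 5.4]
opening: 0.0005
```

Emit:
{"method": "send_rows", "body": {"plan": [[[0,0,-0.0015],[0,0,0],255],[[0,0,0],[0,0,0],255],[[0,0,0],[0,0,0],255]]}}

```text
time: 14.15
tool_pos: [0.6564, -0.0274, 0.0681]
tool_rot: [3.14, 0.002, 2.877]
contact_force: [-1.6, 3.0, 9.8]
opening: 0.0005
```

Contact came at z ≈ 0.069 with about 5 N, rising to 10 N. That is the 70 mm height of the head on the on-side, and an off head would have been about 18 mm away from the fingertips. The toggle is on, so I leave it. I withdraw straight up and go back to the tongue.

Emit:
{"method": "send_rows", "body": {"plan": [[[0,0,0.01],[0,0,0],255],[[0,0,0.044],[0,0,0],255],[[0,0,0.044],[0,0,0],255],[[0,0,0.044],[0,0,0],255],[[0,0,0.044],[0,0,0],80],[[0,0,0.044],[0,0,0],80],[[0.022,-0.002,0],[0,0,0],80],[[0.023,-0.002,0],[0,0,0],80],[[0.023,-0.001,0],[0,0,0],80],[[0,0,0],[0,0,0],80],[[0,0,0],[0,0,0],80]]}}

```text
time: 15.25
tool_pos: [0.7234, -0.0333, 0.2953]
tool_rot: [-3.141, -0.002, 2.877]
contact_force: [-0.1, 0.3, 0.4]
opening: 0.0522
```

Run:
```python
from h import *
from arc import *
s=st(); print(w2c(s['tool_pos']))
d=cam('scene'); c=d['pixels'][60:270,230:430,::-1]
cv2.imwrite('pics/s6z.png',cv2.resize((255*(c/255.)**.6).astype(np.uint8),None,fx=2.8,fy=2.8,interpolation=cv2.INTER_CUBIC))
cam('wrist','w6.png')
```

```text
{'time': 15.25, 'qpos': [-0.1516, 0.7326, 0.6793, -0.0002, 1.7316, -1.4574], 'qvel': [0.0011, -0.0348, 0.0238, 0.0009, -0.0015, 0.0008], 'joint_efforts': [-0.0858, -62.8573, -27.1179, -0.0284, 0.0703, 0.0036], 'tool_pos': [0.7234, -0.0333, 0.2953], 'tool_rot': [-3.1412, -0.0018, 2.8766], 'contact_force': [-0.1139, 0.2806, 0.4206], 'torque': [0.0136, -0.0157, 0.0034], 'opening': 0.0522}
(np.float64(0.058125951566091266), np.float64(0.039319702051238095))
```

```bash
sleep 2
```

View pics/s6z.png

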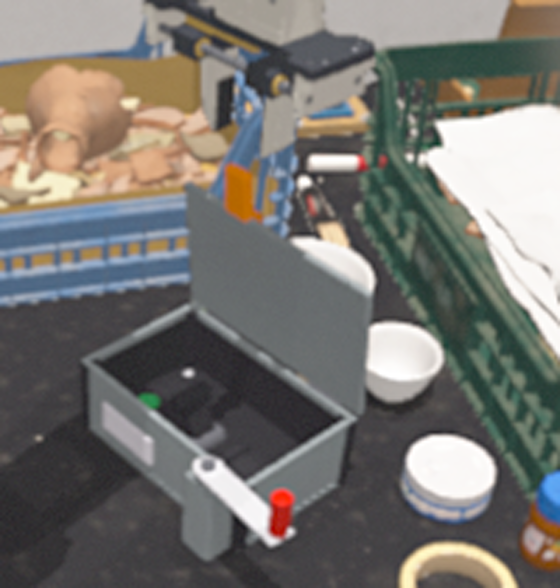

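View pics/w6.png

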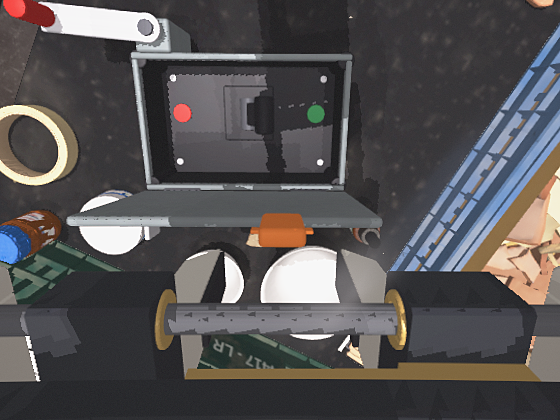

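Both views show the lid still upright. The tongue is centred between the jaws at about (283,230) in the wrist view, and the toggle is still on the green side, at about (262,115) with the disc midpoint at 249. I go down and pinch the tongue.

Emit:
{"method": "send_rows", "body": {"plan": [[[0,0,-0.03],[0,0,0],80],[[0,0,-0.029],[0,0,0],100],[[0,0,0],[0,0,0],255],[[0,0,0],[0,0,0],255],[[0,0,0],[0,0,0],255],[[0,0,0],[0,0,0],255],[[0,0,0],[0,0,0],255],[[0,0,0],[0,0,0],255]], "newtons": 15}}

```text
time: 16.15
tool_pos: [0.7245, -0.0326, 0.2398]
tool_rot: [3.14, 0.004, 2.877]
contact_force: [1.1, 2.5, 6.8]
opening: 0.0281
```

Emit:
{"method": "send_rows", "body": {"plan": [[[-0.0124,0.0034,-0.0013],[0,0,0],255],[[-0.0122,0.0033,-0.0023],[0,0,0],255],[[-0.012,0.0033,-0.0032],[0,0,0],255],[[-0.0118,0.0032,-0.0041],[0,0,0],255],[[-0.0114,0.0031,-0.005],[0,0,0],255],[[-0.0111,0.003,-0.0059],[0,0,0],255],[[-0.0106,0.0029,-0.0067],[0,0,0],255],[[-0.0101,0.0027,-0.0075],[0,0,0],255],[[-0.0095,0.0026,-0.0083],[0,0,0],255],[[-0.0089,0.0024,-0.009],[0,0,0],255]]}}

```text
time: 17.15
tool_pos: [0.6149, -0.0024, 0.1849]
tool_rot: [3.14, 0.004, 2.877]
contact_force: [6.9, 3.1, -1.2]
opening: 0.0278
```

Emit:
{"method": "send_rows", "body": {"plan": [[[-0.0082,0.0022,-0.0096],[0,0,0],255],[[-0.0075,0.002,-0.0102],[0,0,0],255],[[-0.0068,0.0018,-0.0108],[0,0,0],255],[[-0.006,0.0016,-0.0113],[0,0,0],255],[[-0.0052,0.0014,-0.0117],[0,0,0],255],[[-0.0043,0.0012,-0.0121],[0,0,0],255],[[-0.0035,0.0009,-0.0124],[0,0,0],255],[[-0.0026,0.0007,-0.0126],[0,0,0],255],[[-0.0017,0.0005,-0.0128],[0,0,0],255],[[-0.0007,0.0002,-0.0129],[0,0,0],255],[[0,0,-0.002],[0,0,0],255],[[0,0,0],[0,0,0],255],[[0,0,0],[0,0,0],255]]}}

```text
time: 18.45
tool_pos: [0.5688, 0.0104, 0.0673]
tool_rot: [3.139, 0.004, 2.877]
contact_force: [1.9, 6.7, 4.8]
opening: 0.0278
```

Run:
```python
from h import *
s=st()
```

```text
{'time': 18.45, 'qpos': [-0.1175, 0.5881, 1.6039, 0.0024, 0.9457, -1.4247], 'qvel': [-0.0006, -0.0021, 0.0003, -0.0, -0.0014, 0.0017], 'joint_efforts': [-3.4096, -47.6257, -17.7793, -1.6597, 0.3421, -0.075], 'tool_pos': [0.5688, 0.0104, 0.0673], 'tool_rot': [3.1391, 0.0036, 2.8766], 'contact_force': [1.8549, 6.7152, 4.7716], 'torque': [1.079, -0.2695, -0.051], 'opening': 0.0278}
```

The TCP is at 0.0673, the height it had with the lid shut at the start. I release, rise, shut the fingers and press down on the tongue.

Emit:
{"method": "send_rows", "body": {"plan": [[[0,0,0],[0,0,0],120],[[0,0,0],[0,0,0],90],[[0,0,0],[0,0,0],80],[[0,0,0.03],[0,0,0],80],[[0,0,0.03],[0,0,0],150],[[0.004,0,0],[0,0,0],255],[[0,0,0],[0,0,0],255],[[0,0,0],[0,0,0],255],[[0,0,0],[0,0,0],255],[[0,0,0],[0,0,0],255],[[0,0,0],[0,0,0],255],[[0,0,-0.015],[0,0,0],255],[[0,0,-0.01],[0,0,0],255],[[0,0,0],[0,0,0],255],[[0,0,0],[0,0,0],255]]}}

```text
time: 19.95
tool_pos: [0.5711, 0.0093, 0.1006]
tool_rot: [-3.142, -0.001, 2.877]
contact_force: [-0.3, 0.6, 0.5]
opening: 0.0005
```

Emit:
{"method": "send_rows", "body": {"plan": [[[0,0,-0.004],[0,0,0],255],[[0,0,-0.003],[0,0,0],255],[[0,0,0],[0,0,0],255],[[0,0,0],[0,0,0],255]]}}

```text
time: 20.35
tool_pos: [0.5712, 0.0093, 0.0938]
tool_rot: [3.142, 0.0, 2.877]
contact_force: [0.4, -0.2, -0.3]
opening: 0.0003
```

Emit:
{"method": "send_rows", "body": {"plan": [[[0,0,-0.003],[0,0,0],255],[[0,0,-0.003],[0,0,0],255],[[0,0,0],[0,0,0],255],[[0,0,0],[0,0,0],255]]}}

```text
time: 20.75
tool_pos: [0.5715, 0.0093, 0.0894]
tool_rot: [3.141, 0.002, 2.877]
contact_force: [-3.6, 0.9, 13.5]
opening: 0.0004
```

Emit:
{"method": "send_rows", "body": {"plan": [[[0,0,-0.003],[0,0,0],255],[[0,0,0],[0,0,0],255],[[0,0,0],[0,0,0],255]]}}

```text
time: 21.05
tool_pos: [0.5717, 0.0093, 0.089]
tool_rot: [3.141, 0.003, 2.877]
contact_force: [-10.7, 0.6, 30.3]
opening: 0.0005
```

It stops stiffly at z = 0.089 with 30 N on the 90 mm tongue top, so the lid is shut. Next I rise and go back over the knob.

Emit:
{"method": "send_rows", "body": {"plan": [[[0,0,0.02],[0,0,0],255],[[0,0,0.04],[0,0,0],255],[[0,0,0.04],[0,0,0],255],[[-0.008,-0.0345,0],[0,0,0],80],[[-0.008,-0.0345,0],[0,0,0],80],[[-0.008,-0.0345,0],[0,0,0],80],[[-0.008,-0.0345,0],[0,0,0],80],[[-0.008,-0.0345,0],[0,0,0],80],[[-0.008,-0.0345,0],[0,0,0],80],[[0,0,0],[0,0,0],80],[[0,0,0],[0,0,0],80]]}}

```text
time: 22.15
tool_pos: [0.5229, -0.1981, 0.1845]
tool_rot: [3.141, -0.0, 2.875]
contact_force: [0.3, 0.5, -1.3]
opening: 0.0597
```

Run:
```python
from h import *
s=st()
d=cam('wrist','w7.png')
print(proj(d,[[.5235,-.1977,.139],[.5235,-.1977,.099]]).round())
t=cam('top'); f=lambda d:None
h=cv2.cvtColor(t['pixels'],cv2.COLOR_RGB2HSV);m=cv2.inRange(h,(0,180,100),(6,255,255));r=np.zeros_like(m);r[210:260,310:360]=1
ys,xs=np.nonzero(m*r); print(len(xs), onz(t,(xs.mean(),ys.mean()),.135) if len(xs) else '')
```

```text
{'time': 22.15, 'qpos': [-0.4994, 0.4403, 1.4936, 0.0005, 1.2083, -1.8037], 'qvel': [0.0367, -0.0066, 0.0053, 0.0041, 0.0017, 0.002], 'joint_efforts': [-1.3947, -47.1963, -23.8588, -0.1956, 0.023, -0.0712], 'tool_pos': [0.5229, -0.1981, 0.1845], 'tool_rot': [3.141, -0.0005, 2.8749], 'contact_force': [0.3001, 0.4761, -1.3128], 'torque': [0.0787, -0.013, 0.0045], 'opening': 0.0597}
[[280. 236.]
 [280. 216.]]
0
```

```bash
sleep 2
```

```text
(no output)
```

View pics/w7.png

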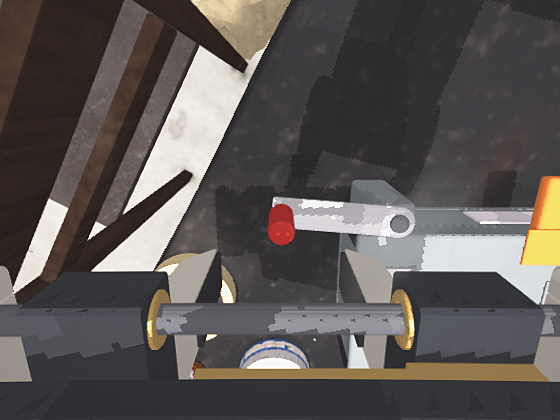

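The wrist view shows the knob top at about (281,234) against a prediction of (280,236), so I pinch it.

Emit:
{"method": "send_rows", "body": {"plan": [[[0,0,-0.04],[0,0,0],80],[[0,0,-0.034],[0,0,0],120],[[0,0,0],[0,0,0],255],[[0,0,0],[0,0,0],255],[[0,0,0],[0,0,0],255],[[0,0,0],[0,0,0],255],[[0,0,0],[0,0,0],255],[[0,0,0],[0,0,0],255],[[0,0,0],[0,0,0],255],[[0,0,0],[0,0,0],255]], "newtons": 12}}

```text
time: 23.25
tool_pos: [0.5239, -0.1978, 0.1118]
tool_rot: [3.142, 0.002, 2.877]
contact_force: [-0.1, 1.6, 5.9]
opening: 0.0176
```

Emit:
{"method": "send_rows", "body": {"plan": [[[0.0086,-0.0024,0],[0,0,0],255],[[0.0088,-0.0015,0],[0,0,0],255],[[0.0089,-0.0006,0],[0,0,0],255],[[0.0089,0.0003,0],[0,0,0],255],[[0.0088,0.0012,0],[0,0,0],255],[[0.0087,0.0021,0],[0,0,0],255],[[0.0084,0.003,0],[0,0,0],255],[[0.0081,0.0038,0],[0,0,0],255],[[0.0076,0.0046,0],[0,0,0],255],[[0.0071,0.0053,0],[0,0,0],255],[[0.0066,0.006,0],[0,0,0],255],[[0.0059,0.0067,0],[0,0,0],255],[[0.0052,0.0072,0],[0,0,0],255],[[0.0044,0.0077,0],[0,0,0],255],[[0.0036,0.0081,0],[0,0,0],255],[[0.0028,0.0085,0],[0,0,0],255],[[0,0,0],[0,0,0],255],[[0,0,0],[0,0,0],255]]}}

```text
time: 25.05
tool_pos: [0.6405, -0.1392, 0.1131]
tool_rot: [-3.141, 0.013, 2.877]
contact_force: [13.4, -2.5, 1.1]
opening: 0.0177
```

Run:
```python
from h import *
st()
d=cam('scene');cv2.imwrite('pics/s8z.png',cv2.resize(d['pixels'][140:290,240:440,::-1],None,fx=3,fy=3))
```

```text
{'time': 25.05, 'qpos': [-0.3311, 0.6695, 1.2954, 0.0005, 1.1636, -1.6371], 'qvel': [-0.0008, -0.0001, 0.0022, 0.0014, -0.0025, -0.0001], 'joint_efforts': [0.1297, -55.5881, -16.0616, -0.504, 4.2174, -0.0084], 'tool_pos': [0.6405, -0.1392, 0.1131], 'tool_rot': [-3.1412, 0.0132, 2.8766], 'contact_force': [13.3625, -2.4871, 1.1008], 'torque': [-0.5525, -2.2466, -0.0121], 'opening': 0.0177}
```

```bash
sleep 2
```

```text
(no output)
```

View pics/s8z.png

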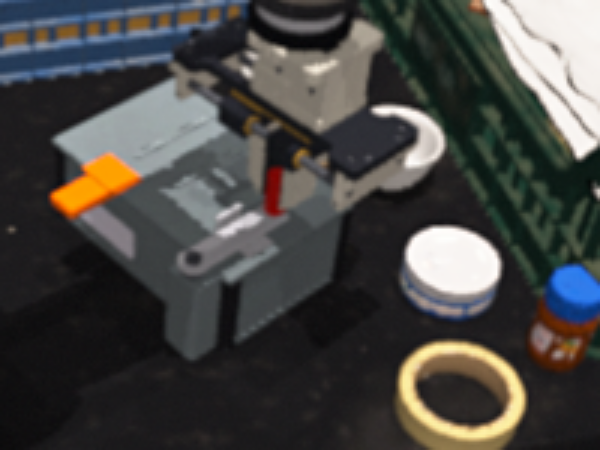

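The scene view shows the hasp lying over the lid, and the knob is about 1 mm from its first y. I release, rise and withdraw for the final look.

Emit:
{"method": "send_rows", "body": {"plan": [[[0,0,0],[0,0,0],150],[[0,0,0],[0,0,0],100],[[0,0,0],[0,0,0],60],[[0,0,0.01],[0,0,0],60],[[0,0,0.04],[0,0,0],60],[[0,0,0.04],[0,0,0],60],[[0,0,0.04],[0,0,0],60],[[-0.03,0.04,0],[0,0,0],60],[[-0.03,0.04,0],[0,0,0],60],[[-0.03,0.04,0],[0,0,0],60],[[-0.03,0.04,0],[0,0,0],60],[[-0.03,0.04,0],[0,0,0],60],[[-0.03,0.04,0],[0,0,0],60],[[-0.03,0.04,0],[0,0,0],60],[[-0.03,0.04,0],[0,0,0],60],[[0,0,0],[0,0,0],60],[[0,0,0],[0,0,0],60]]}}

```text
time: 26.8
tool_pos: [0.3952, 0.1831, 0.2416]
tool_rot: [3.141, 0.001, 2.88]
contact_force: [1.1, 0.1, -0.1]
opening: 0.0705
```

Run:
```python
from h import *
import pickle
st()
D=pickle.load(open('d0.pkl','rb'))
s=cam('scene');t=cam('top')
cv2.imwrite('pics/s9z.png',cv2.resize(s['pixels'][140:290,240:440,::-1],None,fx=3,fy=3))
cv2.imwrite('pics/t9z.png',cv2.resize(t['pixels'][90:240,220:420,::-1],None,fx=3,fy=3))
for n,d,(x0,y0,x1,y1) in (('top',t,(220,90,420,240)),('scene',s,(240,140,440,290))):
  for nm,lo,hi in (('orange',(10,180,150),(22,255,255)),('red',(0,180,100),(6,255,255))):
    for e in (D[n],d):
        m=cv2.inRange(cv2.cvtColor(e['pixels'],cv2.COLOR_RGB2HSV),lo,hi)[y0:y1,x0:x1];k,l,a,ce=cv2.connectedComponentsWithStats(m)
        if k>1:
            i=1+np.argmax(a[1:,4]);print(n,nm,(ce[i]+[x0,y0]).round(1),a[i,4])
```

```text
{'time': 26.8, 'qpos': [0.2577, 0.1631, 1.7253, -0.0003, 1.2517, -1.0512], 'qvel': [-0.0524, 0.0201, -0.0139, -0.0042, -0.0055, -0.0083], 'joint_efforts': [1.5218, -33.7926, -23.6285, 0.1691, 0.194, 0.1109], 'tool_pos': [0.3952, 0.1831, 0.2416], 'tool_rot': [3.1412, 0.0014, 2.8798], 'contact_force': [1.0526, 0.1048, -0.0646], 'torque': [0.0025, -0.056, 0.0243], 'opening': 0.0705}
top orange [262.1 212.4] 331
top orange [262.1 212.4] 331
top red [315.5 192.4] 28
top red [315.2 192.2] 30
scene orange [271.  201.6] 298
scene orange [270.9 201.5] 299
scene red [332.2 203.3] 77
scene red [331.8 203. ] 78
```

```bash
sleep 2
```

```text
(no output)
```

View pics/s9z.png

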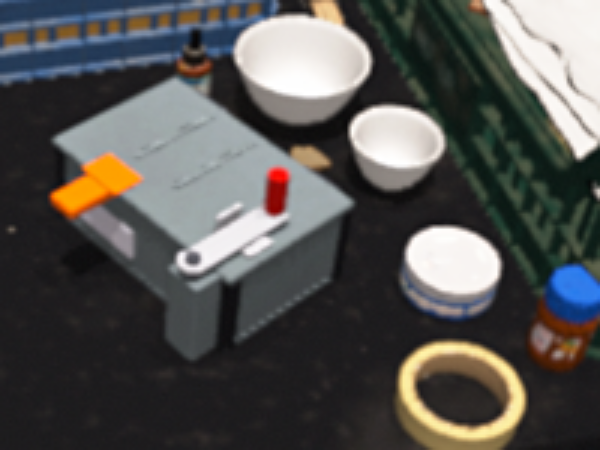

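View pics/t9z.png

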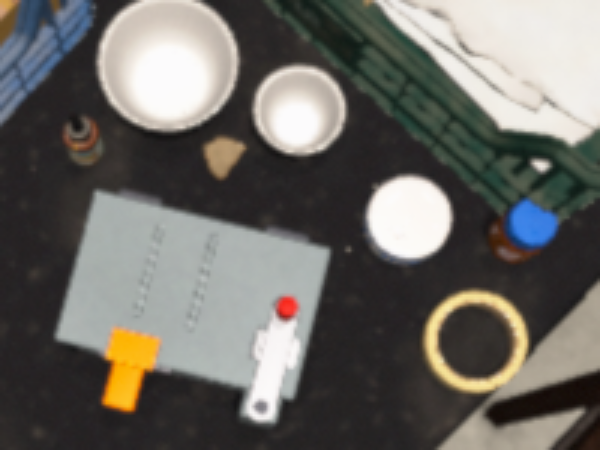

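In both views the tongue and knob are within half a pixel of where they started. The lid is shut, the hasp lies straight over it, and the bowl, tape and pot look unmoved. I hand in.

```bash
python3 -c "
from cell import robot
print(robot.hand_in())"
```

```text
the job is handed in; nothing more can be done
None
```

The logger's toggle was already on (leaning to the green disc), so I only touched it and left it on. The case is shut and latched again, and I handed the job in at about 27 s; hand-in gives no verdict.

**What I did:** I swung the hasp to its stop and opened the lid until it stood up by itself. I then felt the toggle from above with shut fingertips. They met it at 69 mm on the green side, where the head's top is given as 70 mm. The force reached about 10 N, under the 20 N limit. The picture of the inside also showed the toggle leaning to green. Last, I shut the lid, pressed it down with about 30 N and swung the hasp back over its catch.

**Last checks:**
- **Lid and hasp:** In both the top and scene views, the tongue and knob lay within half a pixel of where they started.
- **Bystanders:** The bowl, tape and pot looked unmoved. I judged this by eye and did not measure them again.
- **Toggle:** I last saw it on just before closing the lid. It can't be seen with the lid shut.
- **Odd reading:** While swinging the hasp back, the pinched knob pulled on the tool with about 13 N, and the tool was about 4 mm off along x. The final pictures show the hasp straight.

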